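Daily check of the bench pull gauge

ROBOT

A 6-joint arm with a two-finger parallel gripper is mounted at the origin on the work surface. World frame = base frame: x ahead of the robot, y to its left, z up, the work surface at z = 0. Lengths are in mm, angles in rad, forces in N, time in s.
With the tool pointing down it reaches from about 325 to 925 mm from the base axis. Payload 3.1 kg.
Tool frame: the origin (TCP) lies between the finger pads; the fingertips stand 8 mm ahead of it and the grasp point (between the pads) lies 11 mm behind it (manip.nose_length is the distance from the TCP to the fingertips, in mm); x points along the fingers, y is the direction in which the jaws open and shut, and the axes are right-handed (so a half turn about x gives the same grasp; the last joint's range is limited). The gripper opens to 85 mm and grips with 20 to 120 N. Pads are 22 mm wide; open, the fingers measure 114 mm over their backs; the gripper's body (76 mm by 85 mm) begins 54 mm behind the grasp point. The pads swing forward as they close: fully open they stand 13 mm farther back than shut.
Start: joints at [1.041, 0.217, 1.613, -0, 1.311, -0.112], TCP at [253.578, 571.26, 212.3] pointing down, gripper open.
Joint ranges: [-2.75, 2.75], [-0.78, 2.1], [0.31, 2.55], [-1.13, 4.27], [0.13, 2.63], [-2.58, 2.58]. Speed limits (rad/s): [2.79, 2.79, 3.14, 3.14, 3.14, 3.14].

INTERFACE

Orientations are given as a 3x3 rotation matrix whose columns are the frame's x, y, z axes.
In Python, from rig import manip gives the robot as it stands.
- The arm moves only by the tool carry_out, never from a script. Its argument "motion" is one flat list of numbers, 4 for each row, row after row: the shift along the tool's x, y, z in units of 40 mm (1.0 is 40 mm), then the turn about the tool's x in units of 6 degrees (1.0 is 6 degrees). A call has 1 to 12 rows; each row is the pose to reach, as a shift and turn from the pose commanded when the call began, along the tool's axes at that moment; what a row does not reach only later rows make up. A row lasts 1/10 s, in which the tool goes at most 50 mm and 8.59 degrees, less where a joint would pass 70% of its speed; a pose out of reach is approached as far as the arm can. A call with a gripper value outside its range is refused whole. "gripper" is the finger opening in mm, from 0 to 85.4, set as the call begins (left out, the last holds). The fingers move at their own pace and stop on an object; "newtons" is the grip in N (left out, the last holds). Time passes only in rows, so rows that repeat a pose let the fingers close. It gives the time, the measured TCP pose, the force and the opening at its end, in the units of the state.
- manip.read_state(): the state, without advancing time (a new reading comes with each control period).
- manip.capture(name): name is "scene" or "side" or "wrist"; returns a dict with "color" (400x640x3 uint8, red, green, blue), "range_z" (400x640 float32, mm along the optical axis (not along the pixel's ray), 0 where there is no reading), "vfov" (degrees; the focal length in pixels is half the picture's height over the tangent of half this angle, whatever the lens; pixels are square), "cx", "cy" (the principal point, pixels), "position" and "rotation" of the camera in the world; the wrist camera has in their place "T_tool_cam" (4x4, takes a point from camera to tool coordinates, whose origin is the TCP and whose axes are the tool frame's). Camera axes: x right, y up, looking along -z (the intrinsics and any distortion apply to the point x, -y, -z); pixel columns grow to the right and rows downward; lengths in mm; the calibration is good to about 2 mm. A picture is of the moment at which its call begins: read the wrist's pose just before it.
- manip.sign_off(): hands the job in, once; it reports no verdict.
Trained networks look in a picture, given as the dict that the camera call returned (one of the last four; its "shot" number tells which), for a name from the list of things; names that differ only in an ending like _2 or _b are one class to them, and where a whole thing is asked for, a point or a joint stands for the part that bears it (a point fixed in the world has none). Each returns a list of dicts, best first, with "score" (0 to 1); they miss things now and then, are a little off and sometimes report something else, mostly with a low value. They report only what shows in the picture. A call takes as long as a camera call. They do not tell look-alikes from the thing itself.
- manip.boxes_of(picture, name): "location" ([column, row] in pixels, amid what is visible of it).
- manip.cut_out(picture, name): "pixels" (400x640 bool, what is visible of it) and "location" ([column, row] in pixels, amid what is visible of it).
- manip.landmark_of(picture, name): "location" ([column, row] in pixels: a listed point, or the origin of a listed thing).
The state is a dict: "time": time; "joint_positions": joint angles; "joint_vel": joint speeds; "tau": joint torques, N m; "tcp_pos": TCP position; "orientation": TCP orientation; "force": force on the tool from outside, world axes, zero at the start; "moment": the same for the moment, N m; "grip_width": finger opening in mm.
Only numpy, scipy, OpenCV 4.12 (cv2) and the standard library are available. Lean on these libraries where they do the work, as an engineer would, in place of code of your own. Each camera call takes 0.05 s, during which the arm holds its last target.

TASK

Check the shop's bench pull gauge: first push the black peak marker all the way home against the gauge's steel carrier bar. Then draw the sprung slide out by its pull plate until the bar has carried the marker's white line level with the point of the small steel tag on the ledge, and hold it there for a second and a half. Ease the slide gently back fully home, without letting it snap, so that the marker stays behind at the tag; leave the other goods on the counter alone.

Things in the scene. Friction and masses are not known exactly. Their poses are not given: they have to be found in the camera images.
- gauge: Bench pull gauge, fixed. Aluminium base 340 x 170 x 12 mm; origin at the centre of its underside, on the counter; its +x is the pull direction (outward), z up. Grey spring housing on the inner end, x=-170 to -95 mm, full width, top at z=70 mm. Two lanes run along x: the slide's at y=-45 mm, the marker's at y=+45 mm.
- marker_home (a point): Where the marker's origin lies when it is fully home, touching the carrier bar (gauge x=-51, y=45, z=12 mm). Fixed to the gauge, same axes. The marker's lane is 44 mm wide, floor 12 mm above the counter, between a wall at gauge y=17 to 23 mm and a white ledge with 10 mm ticks at y=67 to 85 mm, both with tops 22 mm above the counter.
- slide (a joint): Travel of the sprung slide, m: 0 = home, grows as it is pulled along gauge +x, stop at 0.14. A spring pulls it home: 2.4 N at 0 plus 6 N per 100 mm, damping 10 N per m/s; let go, it snaps back. The slide (300 g) is a dark steel blade 24 mm wide, top 21 mm above the counter, with the pull plate at its outer end and the carrier bar at its inner end.
- pull_plate (a point): Middle of the top edge of the inner face (towards the housing) of the slide's upright dark steel pull plate: 60 mm wide (gauge y), 10 mm thick (outward from here), 21 to 66 mm above the counter. Home: gauge x=125, y=-45 mm, with 190 mm of free lane above the blade behind it. Hook it from behind with closed fingers, or pinch it. Axes as the gauge's.
- carrier_face (a point): Middle of the front (+x) face of the slide's carrier bar, a dark steel bar 14 mm thick, 25 to 37 mm above the counter, reaching across into the marker's lane; moves with the slide. Home: gauge x=-76, y=45 mm. It only pushes the marker outward; going home it leaves it behind. Axes as the gauge's.
- marker: Loose black block, the peak marker, 50 mm long (along the lane) x 38 wide x 40 high, about 150 g, white line across the middle of its top. Origin at the centre of its underside, 12 mm above the counter; axes as the gauge's. Slides in its lane with friction and stays where left (coasts if knocked fast). Starts far out, beyond the tag.
- tag: Dark steel index tag, 16 mm wide, 3 mm thick, fixed on top of the white ledge, tail overhanging outward; its point looks towards the marker's lane and marks how far to pull. Origin below the point, axes as the gauge's: level means marker and tag origins have the same gauge x. It is 55 to 95 mm outward from the marker's home, elsewhere each time.
- tape_roll: Bystander: roll of paper tape lying flat, 100 mm across, 48 mm high; origin at the centre of its underside.
- tin: Bystander: small closed paint tin, 90 mm across, 110 mm high; origin at the centre of its underside.
- filling_knife: Bystander: wide filling knife lying flat, blade 150 mm wide, wooden handle towards its own -x, 190 mm long overall, 16 mm thick; origin under the middle of its wooden back.
Not all that is in view belongs to the job. Several things have the shape of the marker; the one meant has the colours described above.

How it is judged:
By the outcome, as a careful person would: the job done as asked, in the order asked, and still so for the second after the job is handed in, with the robot touching nothing.
It also fails if it takes over 54 s, if anything falls off the work surface, if the arm or the gripper's body presses on something with over 40 N, if the wrist force passes 120 N, or if a joint passes its speed limit or range.

## Working session

There is one attempt and no reset: what is moved stays moved. The work goes in short steps, Python scripts to look and compute and a tool call to move; the robot and the scene stay as the last step left them, time stands still between calls to the robot, and variables do not carry over. Pictures are saved under pics/ and viewed, and the job is handed in when it is done.

Besides the shell and the picture viewer there is one more tool, called after ">>>" as name(argument=value, ...) on one line, values as JSON. carry_out: Moves the arm, as the interface text tells. Its arguments: {"type":"object","properties":{"motion":{"type":"array"},"gripper":{"type":"number"},"newtons":{"type":"number"}},"required":["motion"]}

```bash
mkdir -p pics; ls
cat > h.py <<'E'
import numpy as np, cv2
from rig import manip
def save(p,n): cv2.imwrite('pics/'+n+'.png', p['color'][:,:,::-1])
def f(p): return 200/np.tan(np.radians(p['vfov'])/2)
def campose(p,st=None):
    if 'position' in p: return np.array(p['position']),np.array(p['rotation'])
    T=np.array(p['T_tool_cam']);R=np.array(st['orientation']);t=np.array(st['tcp_pos'])
    return R@T[:3,3]+t, R@T[:3,:3]
def ray(p,uv,st=None):
    c,R=campose(p,st); d=np.array([(uv[0]-p['cx'])/f(p),-(uv[1]-p['cy'])/f(p),-1.])
    return c,R@d
def atz(p,uv,z,st=None):
    c,d=ray(p,uv,st); return c+d*(z-c[2])/d[2]
def dep(p,uv,st=None):
    c,d=ray(p,uv,st); return c+d*float(p['range_z'][int(round(uv[1])),int(round(uv[0]))])
def proj(p,P,st=None):
    c,R=campose(p,st); q=R.T@(np.array(P)-c); return [p['cx']+f(p)*q[0]/-q[2], p['cy']-f(p)*q[1]/-q[2]]
E
python3 - <<'E'
from h import *
s=manip.read_state();print(s)
for n in ['scene','side','wrist']:
    p=manip.capture(n);save(p,n+'0');print(n,{k:v for k,v in p.items() if k not in('color','range_z')})
    for nm in ['marker','tag','pull_plate','carrier_face','marker_home','gauge']:
        try:
            for d in manip.landmark_of(p,nm)[:4]: print(nm,d, dep(p,d['location'],s).round(0))
        except Exception as e: print(nm,e)
E
```

```text
pics
{'time': 0.0, 'joint_positions': array([ 1.04079787e+00,  2.17753292e-01,  1.61493283e+00,  3.88321967e-05,
        1.31130164e+00, -1.12236166e-01]), 'joint_vel': array([-0.00013465,  0.00095936,  0.00114919,  0.00186672, -0.00148102,
       -0.0015581 ]), 'tau': array([-6.72149563e-04, -3.96843481e+01, -3.03850758e+01, -1.38224186e-04,
        9.77475022e-03,  1.39980793e-05]), 'tcp_pos': array([253.12428525, 570.50742059, 210.96954791]), 'orientation': array([[-1.24318695e-03,  4.05723876e-01,  9.13994853e-01],
       [-2.04754468e-03,  9.13992610e-01, -4.05725666e-01],
       [-9.99997131e-01, -2.37583815e-03, -3.05525921e-04]]), 'force': array([-0.11529341,  0.08071569,  0.00503161]), 'moment': array([0.00273304, 0.06409312, 0.01618817]), 'grip_width': 85.5739576777332}
scene {'vfov': 56.08980244212757, 'cx': 323.62281807438256, 'cy': 200.169258962665, 'position': array([1045.49293229, -304.63701332,  975.80872513]), 'rotation': array([[ 0.56124988, -0.69535518,  0.44886495],
       [ 0.82763872,  0.47387288, -0.30076344],
       [-0.00356751,  0.54030145,  0.84146397]]), '
[... 1267 characters left out ...]
6.0], 'score': 0.81} [497.  13.  66.]
marker_home {'location': [293.9, 258.7], 'score': 0.73} [623. 163.  15.]
gauge {'location': [311.9, 251.5], 'score': 0.98} [ 544. 1172. 1249.]
wrist {'vfov': 66.84096895028318, 'cx': 320.99601194393466, 'cy': 200.74779710088475, 'T_tool_cam': array([[-3.82237442e-04,  2.85310043e-01, -9.58435200e-01,
        -1.61959314e+02],
       [ 9.99999620e-01,  8.59720029e-04, -1.42889720e-04,
        -9.94272737e-01],
       [ 7.83218066e-04, -9.58434891e-01, -2.85310264e-01,
        -7.31228734e+01],
       [ 0.00000000e+00,  0.00000000e+00,  0.00000000e+00,
         1.00000000e+00]]), 'shot': 3}
gauge {'location': [340.1, 328.9], 'score': 0.33} [441. 512.  48.]
```

View pics/scene0.png

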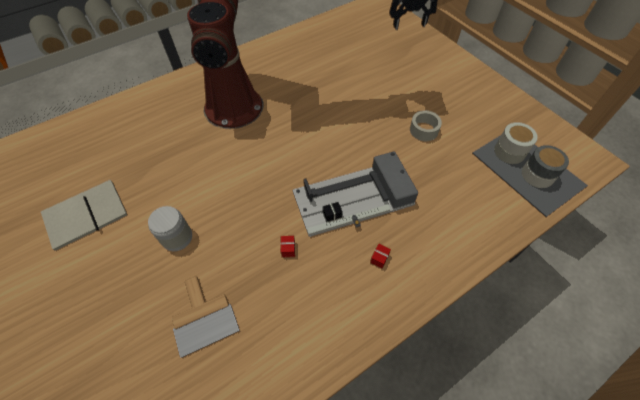

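View pics/side0.png

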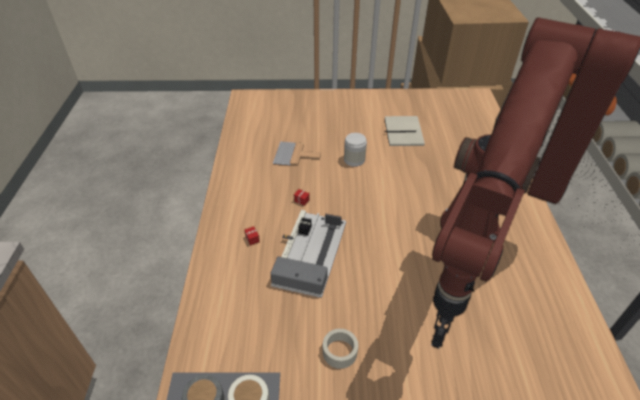

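Run:
```python
import cv2
a=cv2.imread('pics/scene0.png')[120:300,250:450];cv2.imwrite('pics/s0z.png',cv2.resize(a,None,fx=3.2,fy=3.2,interpolation=2)[:600])
a=cv2.imread('pics/side0.png')[180:310,220:420];cv2.imwrite('pics/d0z.png',cv2.resize(a,None,fx=4,fy=4,interpolation=2))
```

```text
(no output)
```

View pics/s0z.png

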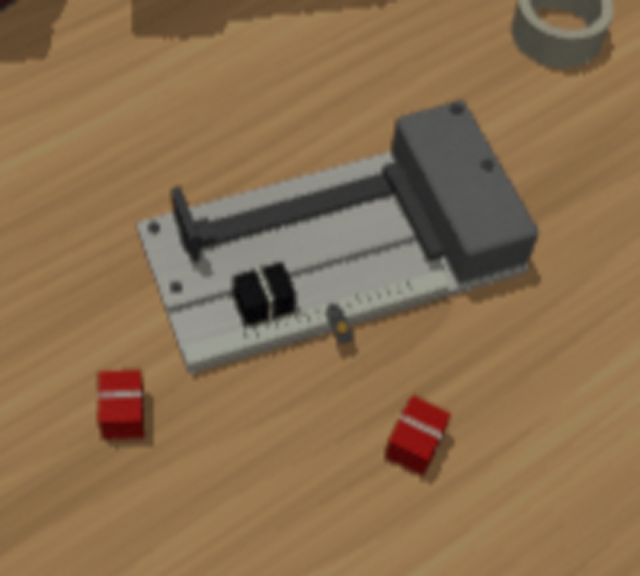

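View pics/d0z.png

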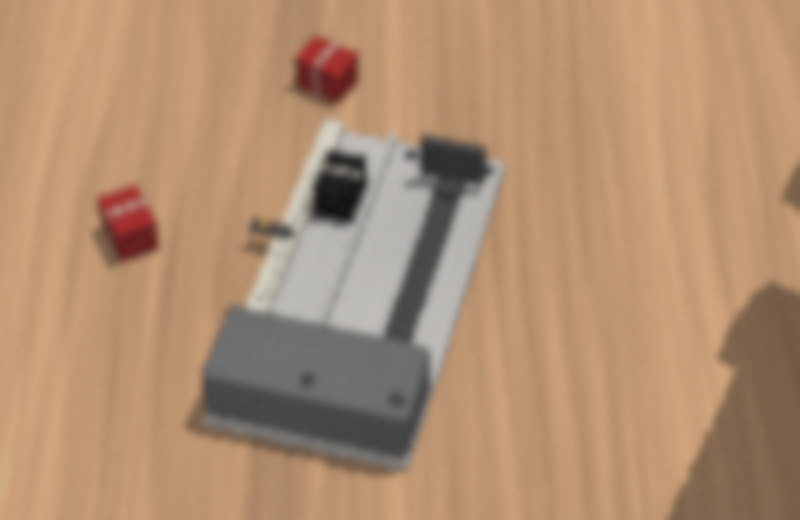

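The black marker is at about (333,211) in the scene view, the tag near (352,217) and the plate near (308,188). The two red blocks are decoys. Both cameras put the gauge origin near (570,118) with a yaw of about -104°. I'll move above it for a wrist view.

>>> carry_out(motion=[0, -7.1, 11.8, -1.7, 0, -7.1, 11.8, -1.7, 0, -7.1, 11.8, -1.7, 0, -7.1, 11.8, -1.7, 0, -7.1, 11.8, -1.7, 0, -7.1, 11.8, -1.7, 0, -7.1, 11.8, -1.7, 0, -7.1, 11.8, -1.7, 0, -7.1, 11.8, -1.7, 0, -7.1, 11.8, -1.7, 0, -7.1, 11.8, -1.7, 0, -7.1, 11.8, -1.7], gripper=0)

```text
time: 2.25
tcp_pos: [573.0, 115.0, 212.7]
orientation: [[0.003, 0.244, 0.97], [-0.002, 0.97, -0.244], [-1.0, -0.002, 0.003]]
force: [0.5, 1.0, -0.3]
grip_width: -0.1
```

>>> carry_out(motion=[0, 0, 0, 0, 0, 0, 0, 0, 0, 0, 0, 0, 0, 0, 0, 0])

```text
time: 2.65
tcp_pos: [569.0, 121.6, 212.3]
orientation: [[-0.0, 0.235, 0.972], [0.0, 0.972, -0.235], [-1.0, 0.0, -0.0]]
force: [-0.6, 0.3, -0.6]
grip_width: 0.2
```

Run:
```python
from h import *
s=manip.read_state();print(s['time'],s['tcp_pos'],s['orientation'],s['force'],s['grip_width'],s['joint_positions'],manip.nose_length)
p=manip.capture('wrist');save(p,'w1')
import pickle;pickle.dump((p,s),open('w1.pkl','wb'))
for nm in ['marker','tag','pull_plate','carrier_face','marker_home','gauge']:
    for d in manip.landmark_of(p,nm)[:3]: print(nm,d, dep(p,d['location'],s).round(1))
```

```text
2.65 [568.99406925 121.57971708 212.31358582] [[-1.79773994e-04  2.35335762e-01  9.71914115e-01]
 [ 1.34183385e-04  9.71914128e-01 -2.35335740e-01]
 [-9.99999975e-01  8.81074797e-05 -2.06303033e-04]] [-0.60412972  0.34777792 -0.64059365] 0.15930209443874974 [ 8.98248650e-02  1.26103186e-01  1.71766126e+00  1.55520022e-04
  1.29799522e+00 -1.24344937e+00] 8.0
marker {'location': [144.1, 240.6], 'score': 0.92} [ 593.6 -105.5   36.4]
marker {'location': [313.2, 313.8], 'score': 0.76} [565.8 118.5 280.4]
marker {'location': [255.1, 207.7], 'score': 0.71} [581.5  41.8  51.1]
tag {'location': [300.8, 224.6], 'score': 0.56} [625.9  80.6  15.4]
pull_plate {'location': [199.1, 137.0], 'score': 0.76} [493.4  12.9  63.8]
carrier_face {'location': [383.1, 214.6], 'score': 0.68} [639.1 184.8  11. ]
marker_home {'location': [361.5, 210.9], 'score': 0.85} [627.2 159.1  12.6]
gauge {'location': [322.1, 168.5], 'score': 0.9} [563.1 123.6  12.2]
```

View pics/w1.png

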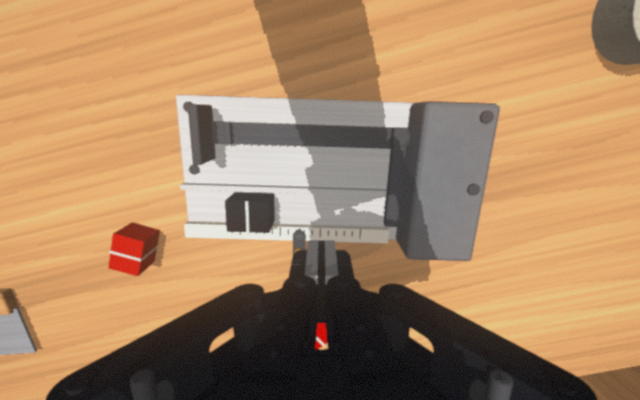

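Run:
```python
import cv2
a=cv2.imread('pics/w1.png')[85:265,165:365];cv2.imwrite('pics/w1a.png',cv2.resize(a,None,fx=3.3,fy=3.3,interpolation=2))
a=cv2.imread('pics/w1.png')[185:265,215:335];cv2.imwrite('pics/w1b.png',cv2.resize(a,None,fx=6.5,fy=6.5,interpolation=2))
```

```text
(no output)
```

View pics/w1a.png

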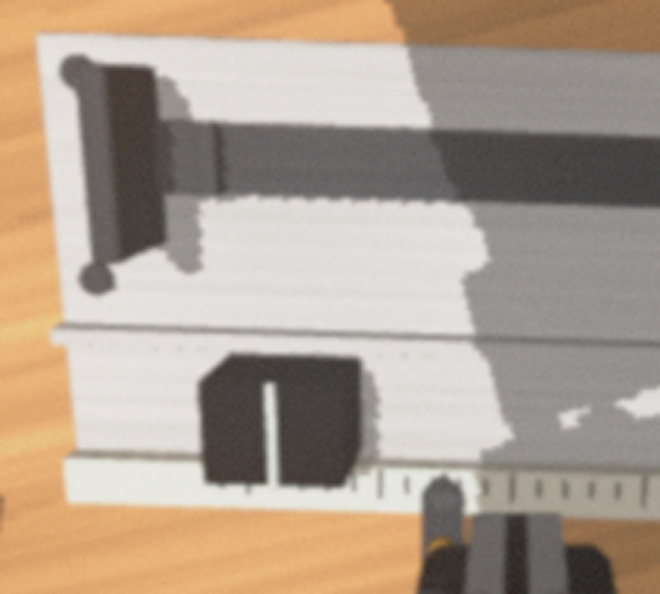

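View pics/w1b.png

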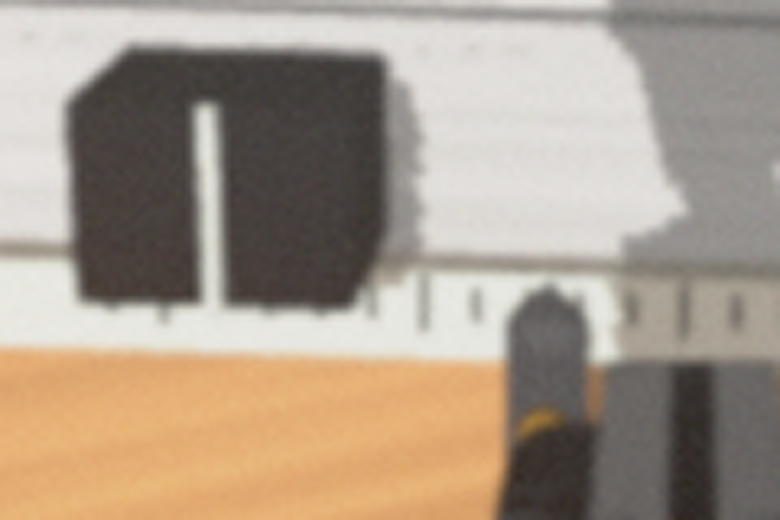

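```bash
cat > fit.py <<'E'
from h import *
import pickle
from scipy.optimize import least_squares
def G(v,P): 
    c,s=np.cos(v[2]),np.sin(v[2]); P=np.array(P,float)
    return np.array([v[0]+c*P[0]-s*P[1], v[1]+s*P[0]+c*P[1], P[2]])
def inv(v,P):
    c,s=np.cos(v[2]),np.sin(v[2]); d=np.array(P[:2])-v[:2]
    return np.array([c*d[0]+s*d[1], -s*d[0]+c*d[1], P[2]])
E
python3 - <<'E'
from fit import *
p,s=pickle.load(open('w1.pkl','rb'))
obs=[((170,-85,12),(177.1,95.6)),((170,85,22),(185,237.4)),((170,67,22),(186.2,223.5)),((125,-45,66),(198.3,135)),((125,-75,66),(196.8,105.6)),((125,-15,66),(199.8,164.4)),((-51,45,12),(361.5,210.9))]
r=least_squares(lambda v:np.ravel([np.array(proj(p,G(v,P),s))-u for P,u in obs]),[570,118,-1.808])
v=r.x;print(v,np.degrees(v[2]));print(r.fun.reshape(-1,2).round(1))
np.save('v.npy',v)
for n,uv,z in [('tagpt',(299.2,229.3),25),('linebot',(247.6,231.9),52),('linetop',(246.7,200.8),52)]:
    print(n,inv(v,atz(p,uv,z,s)).round(1))
# tick positions: long ticks & ledge
for uv in [(280.3,231.5),(320.3,232.5),(288.5,231.8),(312,232.2)]: print(inv(v,atz(p,uv,22,s)).round(1))
for h in [(-95,-85,70),(-95,85,70),(-170,85,70),(-170,-85,70)]: print(h,np.round(proj(p,G(v,h),s)))
# ground-depth checks
for uv in [(250,170),(230,170)]: print(dep(p,uv,s).round(1))
E
```

```text
[569.67545332 122.74405483  -1.84380431] -105.64220531135399
[[-2.1 -0.9]
 [ 0.2 -0.1]
 [-2.3  0.4]
 [ 1.2  1. ]
 [ 0.2 -1.1]
 [ 2.   1.4]
 [ 0.4 -0.6]]
tagpt [26.7 68.1 25. ]
linebot [84.  62.4 52. ]
linetop [83.7 25.2 52. ]
[50.5 73.1 22. ]
[ 0.4 72.7 22. ]
[40.2 73.1 22. ]
[10.8 72.7 22. ]
(-95, -85, 70) [426. 102.]
(-95, 85, 70) [405. 262.]
(-170, 85, 70) [472. 264.]
(-170, -85, 70) [504. 105.]
[544.3  38.4  12.2]
[538.5  15.3  13.4]
```

```bash
cat > plan.py <<'E'
from fit import *
v=np.load('v.npy')
def to(P,s=None,off=(0,0,0)):
    s=s or manip.read_state();R=np.array(s['orientation']);d=G(v,P)-np.array(s['tcp_pos'])
    return (R.T@d/40).round(3)
E
python3 - <<'E'
from plan import *
print(to((145,45,90)),to((145,45,35)))
E
```

```text
[ 3.058 -3.604  0.989] [ 4.433 -3.604  0.989]
```

>>> carry_out(motion=[1, -2, 0.5, 0.34, 2, -3.6, 0.99, 0.34, 3.06, -3.6, 0.99, 0.34, 3.06, -3.6, 0.99, 0.34, 3.06, -3.6, 0.99, 0.34, 3.06, -3.6, 0.99, 0.34, 3.06, -3.6, 0.99, 0.34, 3.06, -3.6, 0.99, 0.34])

```text
time: 3.8
tcp_pos: [575.9, -28.3, 92.2]
orientation: [[0.004, 0.271, 0.963], [-0.0, 0.963, -0.271], [-1.0, 0.001, 0.004]]
force: [0.4, -0.0, -0.1]
grip_width: 0.2
```

Run:
```python
from plan import *
s=manip.read_state();print(s['time'],inv(v,s['tcp_pos']),s['orientation'].round(4),s['force'])
p=manip.capture('wrist');save(p,'w2')
pickle.dump((p,s),open('w2.pkl','wb'))
print(to((145,45,35)))
```

```text
3.8 [143.81766208  46.69039409  92.16716953] [[ 4.100e-03  2.705e-01  9.627e-01]
 [-5.000e-04  9.627e-01 -2.705e-01]
 [-1.000e+00  7.000e-04  4.100e-03]] [ 0.38849336 -0.04836387 -0.1363963 ]
[ 1.426 -0.03  -0.044]
```

View pics/w2.png

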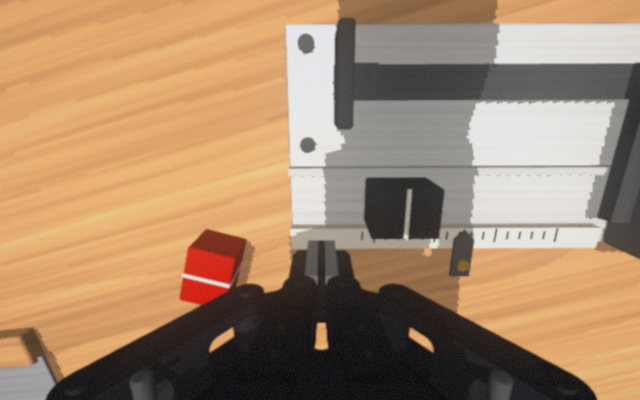

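>>> carry_out(motion=[0.5, 0, -0.04, 0, 1, 0, -0.04, 0, 1.42, 0, -0.04, 0, 1.42, 0, -0.04, 0, 1.42, 0, -0.04, 0])

```text
time: 4.35
tcp_pos: [573.1, -28.2, 34.0]
orientation: [[0.001, 0.271, 0.963], [-0.0, 0.963, -0.271], [-1.0, 0.0, 0.001]]
force: [-0.5, 0.3, 0.3]
grip_width: -0.2
```

Run:
```python
from plan import *
s=manip.read_state();print(s['time'],inv(v,s['tcp_pos']),s['force'])
p=manip.capture('wrist');save(p,'w3')
print(to((-1,45,35)))
```

```text
4.35 [144.3945617   43.94319436  33.96148645] [-0.50200127  0.32248207  0.34574066]
[-9.000e-03  3.637e+00  3.000e-03]
```

View pics/w3.png

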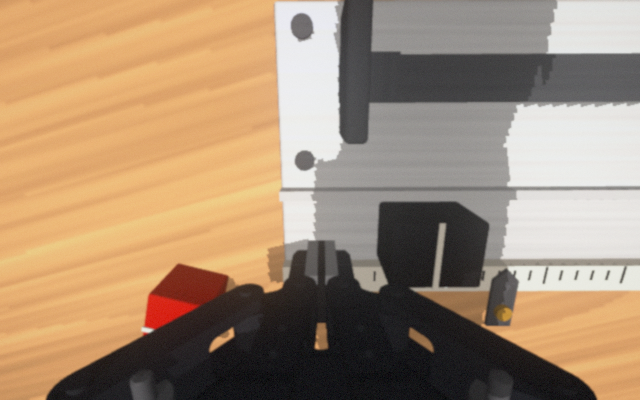

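>>> carry_out(motion=[0, 0.1, 0, 0, 0, 0.25, 0, 0, 0, 0.4, 0, 0, 0, 0.5, 0, 0, 0, 0.6, 0, 0, 0, 0.75, 0, 0, 0, 0.95, 0, 0, 0, 1.15, 0, 0, 0, 1.35, 0, 0, 0, 1.55, 0, 0, 0, 1.75, 0, 0, 0, 1.95, 0, 0])

```text
time: 5.6
tcp_pos: [593.9, 47.1, 33.2]
orientation: [[0.0, 0.272, 0.962], [-0.0, 0.962, -0.272], [-1.0, -0.0, 0.0]]
force: [0.3, -0.6, 1.2]
grip_width: 0.2
```

>>> carry_out(motion=[0, 0.2, 0, 0, 0, 0.4, 0, 0, 0, 0.6, 0, 0, 0, 0.8, 0, 0, 0, 1.0, 0, 0, 0, 1.15, 0, 0, 0, 1.3, 0, 0, 0, 1.4, 0, 0, 0, 1.5, 0, 0, 0, 1.55, 0, 0, 0, 1.6, 0, 0, 0, 1.6, 0, 0])

```text
time: 6.8
tcp_pos: [611.1, 108.1, 33.1]
orientation: [[0.0, 0.272, 0.962], [-0.0, 0.962, -0.272], [-1.0, -0.0, 0.0]]
force: [0.3, -0.5, -0.0]
grip_width: 0.1
```

Run:
```python
from plan import *
s=manip.read_state();print(s['time'],inv(v,s['tcp_pos']),s['force'])
p=manip.capture('wrist');save(p,'w4')
```

```text
6.8 [ 2.96884001 43.86054855 33.10599473] [ 0.34754109 -0.46903661 -0.0405267 ]
```

View pics/w4.png

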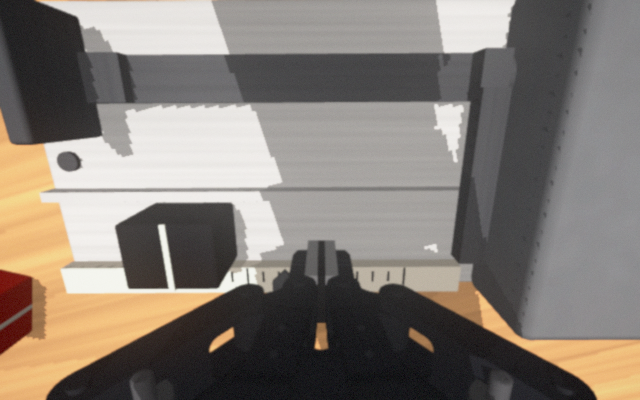

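Run:
```python
from plan import *
s=manip.read_state()
p=manip.capture('wrist')
R=s['orientation'];t=s['tcp_pos']
for k in [(8,0,0),(8,0,-11),(8,0,11),(0,0,-11),(8,14,-11)]: print(k,np.round(proj(p,R@np.array(k)+t,s)))
for uv in [(165,226),(170,287),(180,255),(320,250),(310,260),(330,260),(290,195),(400,230),(300,287),(450,280),(600,300)]: 
    q=dep(p,uv,s);print(uv,q.round(1),inv(v,q).round(1))
print(inv(v,atz(p,(161,226),52,s)),inv(v,atz(p,(171,287),52,s)))
for P in [(-51,26,12),(170,85,22),(170,67,22),(-51,67,22),(125,-45,66),(-95,85,70)]: print(P,np.round(proj(p,G(v,P),s)))
```

```text
(8, 0, 0) [322. 237.]
(8, 0, -11) [323. 219.]
(8, 0, 11) [322. 253.]
(0, 0, -11) [323. 224.]
(8, 14, -11) [346. 219.]
(165, 226) [572.5  36.4  52.6] [82.4 26.  52.6]
(170, 287) [605.4  24.6  52.7] [84.9 60.8 52.7]
(180, 255) [589.1  37.7  53.4] [76.6 41.7 53.4]
(320, 250) [599.6 109.8  67.5] [ 4.4 32.3 67.5]
(310, 260) [598.6 105.6  76.7] [ 8.7 32.5 76.7]
(330, 260) [600.4 114.   78. ] [ 0.1 31.9 78. ]
(290, 195) [581.   96.6  23.8] [22.1 18.  23.8]
(400, 230) [625.4 156.   12.8] [-47.   44.7  12.8]
(300, 287) [596.1 103.5 100.5] [ 11.4  30.7 100.5]
(450, 280) [663.7 178.5  22.5] [-79.   75.5  22.5]
(600, 300) [660.2 231.6  69.8] [-129.2   57.8   69.8]
[84.72710568 26.2080801  52.        ] [84.74648222 61.31381537 52.        ]
(-51, 26, 12) [408. 202.]
(170, 85, 22) [ 68. 294.]
(170, 67, 22) [ 61. 269.]
(-51, 67, 22) [407. 268.]
(125, -45, 66) [13. 70.]
(-95, 85, 70) [518. 347.]
```

The finger passed over the marker without touching it: the marker's line is still at x≈84.7. The visible fingertips look higher than their nominal position, so I'm checking from outside.

Run:
```python
from plan import *
s=manip.read_state()
R=s['orientation'];t=s['tcp_pos']
p=manip.capture('wrist')
for r in range(232,262,3): print(r,dep(p,(315,r),s).round(1),inv(v,dep(p,(315,r),s)).round(1))
out=[]
for n in ['scene','side']:
    p=manip.capture(n); c=proj(p,R@np.array((8,0,0))+t); print(n,c)
    u,w=int(c[0]),int(c[1]); im=p['color'][max(0,w-50):w+50,u-65:u+65,::-1].copy()
    im=cv2.resize(im,None,fx=3,fy=3,interpolation=2); cv2.circle(im,(int(3*(c[0]-u+65)),int(3*(c[1]-max(0,w-50)))),3,(0,255,0),1); out.append(im)
cv2.imwrite('pics/o5.png',np.hstack(out))
```

```text
232 [611.9 102.6  12.5] [ 8.  46.1 12.5]
235 [613.8 102.1  12.8] [ 8.  48.  12.8]
238 [615.9 101.5  12.6] [ 8.  50.2 12.6]
241 [598.6 107.3  57.9] [ 7.  32.  57.9]
244 [598.9 107.3  60.8] [ 7.  32.3 60.8]
247 [598.8 107.4  64.4] [ 6.9 32.2 64.4]
250 [598.4 107.6  68.6] [ 6.8 31.7 68.6]
253 [598.9 107.5  70.6] [ 6.8 32.2 70.6]
256 [598.9 107.6  73.5] [ 6.7 32.3 73.5]
259 [598.4 107.8  77.4] [ 6.7 31.7 77.4]
scene [np.float64(357.4843165365089), np.float64(205.57521674254605)]
side [np.float64(297.777885109797), np.float64(244.32103452755447)]
```

View pics/o5.png

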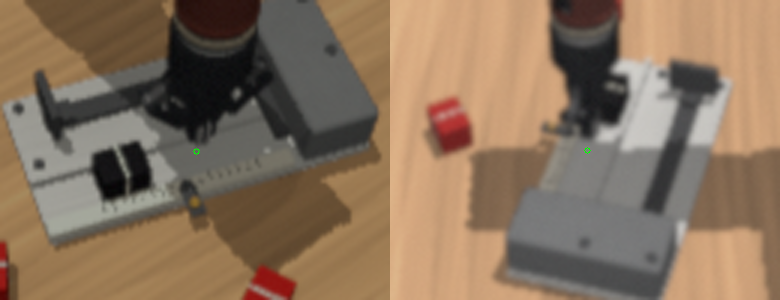

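The tips really are at z≈57 with the TCP at 33, so they sit about 24 mm behind the TCP instead of 8 mm ahead of it. I'll use that measured offset. Next is the gripper's profile, for clearance near the plate.

Run:
```python
from plan import *
s=manip.read_state()
p=manip.capture('wrist')
T=np.array(p['T_tool_cam'])
F=f(p)
vv,uu=np.mgrid[225:400,0:640]; z=p['range_z'][225:400]
c=np.stack([(uu-p['cx'])/F*z,-(vv-p['cy'])/F*z,-z],-1)@T[:3,:3].T+T[:3,3]
m=(z>0)&(c[...,0]<-10)&(c[...,0]>-120)&(np.abs(c[...,1])<80)
q=c[m]
for a in range(-20,-110,-6):
    k=q[(q[:,0]<a)&(q[:,0]>=a-6)]
    if len(k): print(a-3,'y',k[:,1].min().round(1),k[:,1].max().round(1),'z',k[:,2].min().round(1),k[:,2].max().round(1),len(k))
print(q[:,0].max())
print(inv(v,s['tcp_pos']),s['time'])
```

```text
-23 y -80.0 9.4 z -18.4 18.5 317
-29 y -14.8 12.4 z -12.6 -7.1 279
-35 y -14.7 12.5 z -12.6 -6.8 334
-41 y -14.7 12.4 z -12.4 -6.9 374
-47 y -14.9 12.4 z -12.6 -6.8 435
-53 y -14.2 12.3 z -12.6 10.3 304
-59 y -22.2 19.6 z -14.3 10.6 640
-65 y -33.0 31.8 z -15.2 11.2 1499
-71 y -38.1 35.8 z -15.1 11.5 2433
-77 y -43.6 40.1 z -13.9 8.1 4412
-83 y -46.7 45.3 z -18.2 8.3 2789
-89 y -52.5 50.3 z -19.1 7.5 4845
-95 y -56.8 56.0 z -18.9 7.9 6864
-101 y -62.3 60.5 z -19.1 2.0 7000
-107 y -63.2 61.2 z -19.3 -4.9 9136
-10.03852556288382
[ 3.23107798 43.87191289 33.09137305] 7.05
```

>>> carry_out(motion=[-0.4, -0.4, 0.02, 0, -0.4, -1.6, 0.02, 0, -0.4, -2.8, 0.02, 0, -0.4, -3.3, 0.02, 0, -0.4, -3.3, 0.02, 0, -0.2, -3.3, 0.02, 0, 0.4, -3.3, 0.02, 0, 0.75, -3.3, 0.02, 0, 0.75, -3.3, 0.02, 0, 0.75, -3.3, 0.02, 0])

```text
time: 8.1
tcp_pos: [575.6, -18.4, 2.4]
orientation: [[-0.001, 0.271, 0.963], [0.0, 0.963, -0.271], [-1.0, -0.0, -0.002]]
force: [0.8, 0.1, -0.2]
grip_width: 0.2
```

Run:
```python
from plan import *
s=manip.read_state();print(s['time'],inv(v,s['tcp_pos']),s['force'])
p=manip.capture('wrist');save(p,'w6')
print(to((-5,45,3)))
```

```text
8.1 [134.30598251  43.70711425   2.38720473] [ 0.76187724  0.10197278 -0.18534059]
[0.006 3.484 0.006]
```

View pics/w6.png

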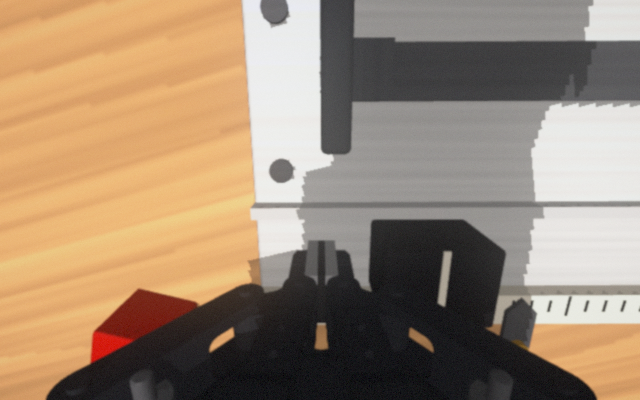

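>>> carry_out(motion=[0, 0.1, 0, 0, 0, 0.2, 0, 0, 0, 0.3, 0, 0, 0, 0.4, 0, 0, 0, 0.55, 0, 0, 0, 0.7, 0, 0, 0, 0.85, 0, 0, 0, 1.05, 0, 0, 0, 1.25, 0, 0, 0, 1.45, 0, 0, 0, 1.65, 0, 0, 0, 1.8, 0, 0])

```text
time: 9.35
tcp_pos: [595.7, 50.9, 3.1]
orientation: [[-0.0, 0.271, 0.962], [0.0, 0.962, -0.271], [-1.0, -0.0, -0.0]]
force: [-1.0, -2.8, 2.1]
grip_width: 0.0
```

Run:
```python
from plan import *
s=manip.read_state();print(s['time'],inv(v,s['tcp_pos']),s['force'])
p=manip.capture('wrist');save(p,'w7')
```

```text
9.35 [62.21344559 44.41018292  3.05635619] [-0.98939745 -2.81978959  2.1058031 ]
```

View pics/w7.png

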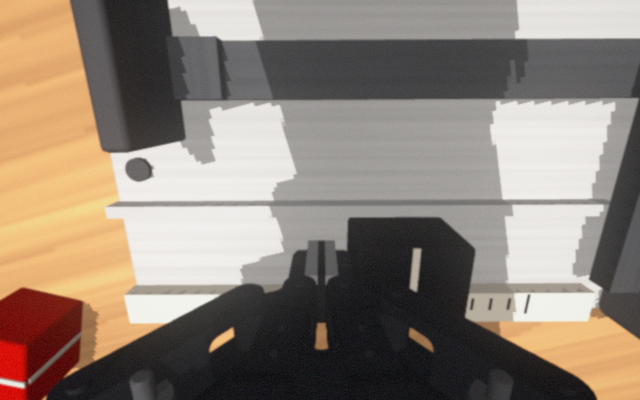

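>>> carry_out(motion=[0, 0.15, 0, 0, 0, 0.3, 0, 0, 0, 0.5, 0, 0, 0, 0.7, 0, 0, 0, 0.9, 0, 0, 0, 1.1, 0, 0, 0, 1.3, 0, 0, 0, 1.45, 0, 0, 0, 1.55, 0, 0, 0, 1.65, 0, 0, 0, 1.7, 0, 0, 0, 1.75, 0, 0])

```text
time: 10.6
tcp_pos: [614.5, 117.4, 3.1]
orientation: [[-0.0, 0.272, 0.962], [-0.0, 0.962, -0.272], [-1.0, -0.0, -0.0]]
force: [-1.2, -0.8, 0.3]
grip_width: 0.2
```

>>> carry_out(motion=[0, 0.03, 0, 0, 0, 0.06, 0, 0, 0, 0.09, 0, 0, 0, 0.09, 0, 0])

```text
time: 11.0
tcp_pos: [615.6, 121.0, 3.1]
orientation: [[0.0, 0.272, 0.962], [0.0, 0.962, -0.272], [-1.0, 0.0, 0.0]]
force: [-0.2, 0.4, -0.7]
grip_width: -0.2
```

Run:
```python
from plan import *
s=manip.read_state();print(s['time'],inv(v,s['tcp_pos']),s['force'])
p=manip.capture('wrist');save(p,'w8')
```

```text
11.0 [-10.66384304  44.70233391   3.10172017] [-0.188392    0.38579801 -0.67933624]
```

View pics/w8.png

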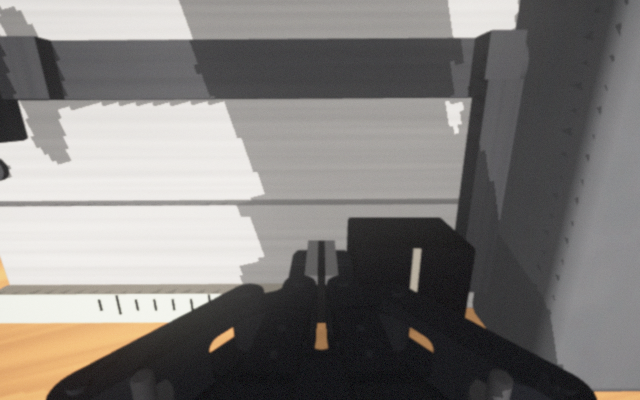

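>>> carry_out(motion=[0, 0.03, 0, 0, 0, 0.05, 0, 0, 0, 0.05, 0, 0])

```text
time: 11.35
tcp_pos: [616.1, 122.9, 3.1]
orientation: [[0.0, 0.272, 0.962], [0.0, 0.962, -0.272], [-1.0, 0.0, 0.0]]
force: [-0.8, -0.7, -0.1]
grip_width: -0.2
```

>>> carry_out(motion=[0, 0.02, 0, 0, 0, 0.04, 0, 0, 0, 0.04, 0, 0])

```text
time: 11.65
tcp_pos: [616.4, 123.1, 3.2]
orientation: [[-0.001, 0.271, 0.962], [-0.002, 0.962, -0.271], [-1.0, -0.002, 0.0]]
force: [-1.1, -5.9, 1.8]
grip_width: -0.4
```

>>> carry_out(motion=[0, 0.02, 0, 0, 0, 0.04, 0, 0, 0, 0.04, 0, 0])

```text
time: 11.95
tcp_pos: [616.4, 123.1, 3.2]
orientation: [[-0.002, 0.271, 0.963], [-0.004, 0.963, -0.271], [-1.0, -0.005, -0.001]]
force: [-2.0, -8.9, 3.8]
grip_width: 0.3
```

Run:
```python
from plan import *
s=manip.read_state();print(s['time'],inv(v,s['tcp_pos']),s['force'])
p=manip.capture('wrist');save(p,'w9')
```

```text
11.95 [-12.99307031  44.91621745   3.22626176] [-2.01291633 -8.89694763  3.83463496]
```

View pics/w9.png

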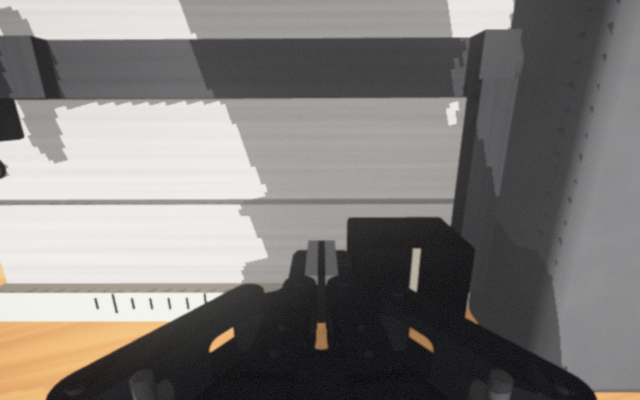

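>>> carry_out(motion=[0, -0.1, 0, 0, 0, -0.3, 0, 0, -0.5, -0.5, 0, 0, -1.5, -0.58, -0.4, 0, -2.5, -0.58, -1.12, 0, -3.2, -0.58, -1.12, 0, -3.2, -0.58, -1.12, 0, -3.2, -0.58, -1.12, 0, -3.2, -0.58, -1.12, 0])

```text
time: 12.9
tcp_pos: [566.5, 115.6, 129.4]
orientation: [[-0.003, 0.272, 0.962], [0.0, 0.962, -0.272], [-1.0, -0.001, -0.003]]
force: [0.9, -0.4, -1.1]
grip_width: -0.5
```

Run:
```python
from plan import *
s=manip.read_state();print(s['time'],inv(v,s['tcp_pos']),s['force'])
p=manip.capture('wrist');save(p,'w10')
pickle.dump((p,s),open('w10.pkl','wb'))
a=p['color'][:,:,::-1][130:270,240:480];cv2.imwrite('pics/w10z.png',cv2.resize(a,None,fx=3.3,fy=3.3,interpolation=2))
```

```text
12.9 [  7.70017336  -1.14749936 129.44609235] [ 0.93109792 -0.40190851 -1.12753998]
```

View pics/w10.png

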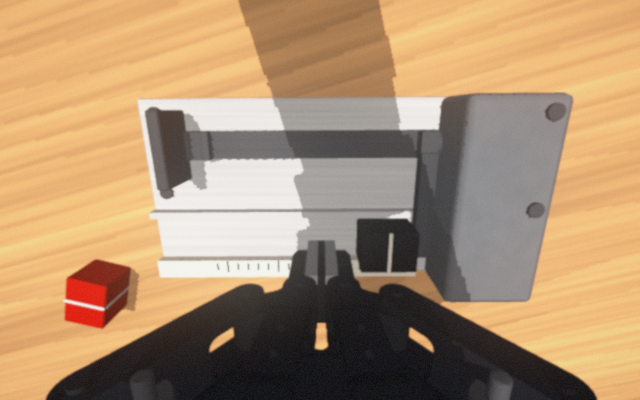

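View pics/w10z.png

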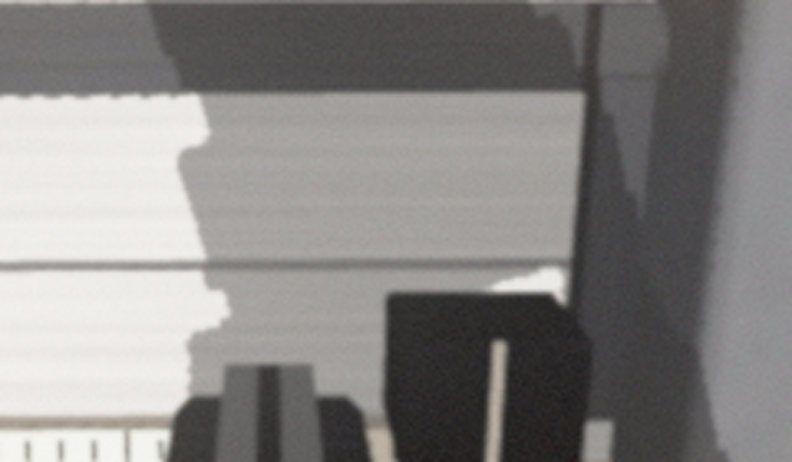

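>>> carry_out(motion=[0, -1, -0.5, 0, 0.5, -2, -1.1, 0, 1.2, -2.31, -1.1, 0, 1.6, -2.31, -1.1, 0, 1.75, -2.31, -1.1, 0, 1.75, -2.31, -1.1, 0, 1.75, -2.31, -1.1, 0])

```text
time: 13.65
tcp_pos: [500.7, 39.0, 61.3]
orientation: [[0.0, 0.271, 0.962], [0.0, 0.962, -0.271], [-1.0, 0.0, 0.0]]
force: [0.7, -0.1, -0.4]
grip_width: 0.2
```

Run:
```python
from plan import *
p,s=pickle.load(open('w10.pkl','rb'))
for uv in [(391.2,234.5),(389.5,265)]: print('line',inv(v,atz(p,uv,52,s)))
s=manip.read_state();print(s['time'],inv(v,s['tcp_pos']),s['force'])
p=manip.capture('wrist');save(p,'w11')
pickle.dump((p,s),open('w11.pkl','wb'))
print(to((98,-45,16)))
```

```text
line [-51.10333208  26.84997629  52.        ]
line [-51.40857375  55.75511228  52.        ]
13.65 [ 99.2425337  -43.79736973  61.27056591] [ 0.71868344 -0.14125541 -0.42163481]
[ 1.145  0.028 -0.042]
```

View pics/w11.png

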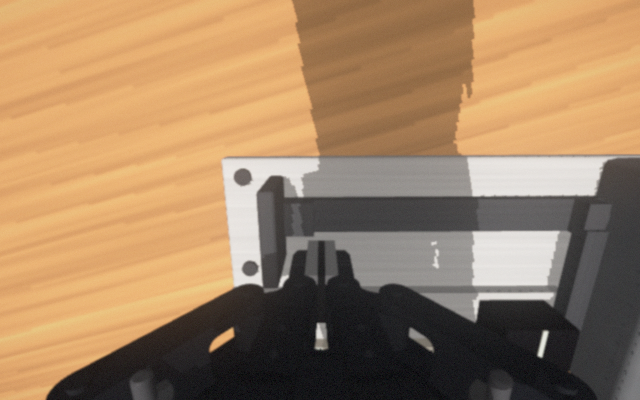

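>>> carry_out(motion=[0.5, 0, -0.03, 0, 1.0, 0, -0.03, 0, 1.13, 0, -0.03, 0, 1.13, 0, -0.03, 0, 1.13, 0, -0.03, 0])

```text
time: 14.2
tcp_pos: [500.1, 39.2, 17.0]
orientation: [[0.002, 0.272, 0.962], [-0.0, 0.962, -0.272], [-1.0, 0.0, 0.002]]
force: [-0.4, -0.4, 1.1]
grip_width: 0.3
```

Run:
```python
from plan import *
s=manip.read_state();print(s['time'],inv(v,s['tcp_pos']),s['force'])
p=manip.capture('wrist');save(p,'w12')
for n,img,uvs in [('w2','w2.pkl',[]),]:
    pp,ss=pickle.load(open(img,'rb'))
    a=pp['color'][:,:,::-1][160:280,340:560];cv2.imwrite('pics/w2z.png',cv2.resize(a,None,fx=3.5,fy=3.5,interpolation=2))
```

```text
14.2 [ 99.25182717 -44.48296392  16.96793851] [-0.36941308 -0.43575978  1.12359236]
```

View pics/w12.png

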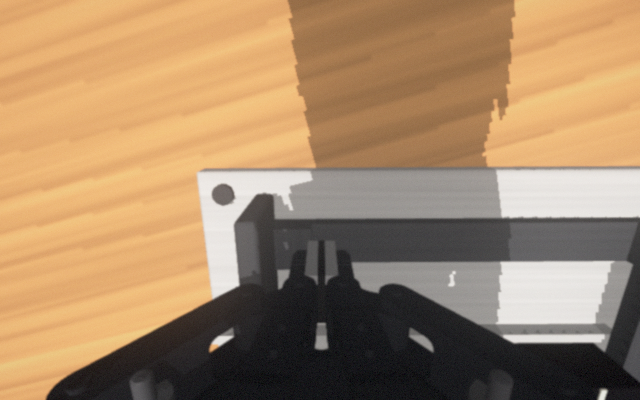

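View pics/w2z.png

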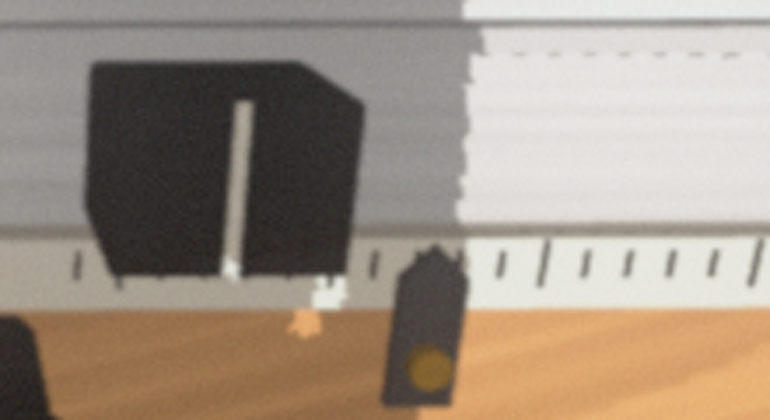

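Run:
```python
from plan import *
p,s=pickle.load(open('w2.pkl','rb'))
o=lambda a,b:(a/3.5+340,b/3.5+160)
print('tag',inv(v,atz(p,o(434,247),25,s)))
for a in [o(544,262),o(501,264),o(375,265),o(757,262)]: print('tick',inv(v,atz(p,a,22,s)))
print('line',inv(v,atz(p,o(243,103),52,s)),inv(v,atz(p,o(232,270),52,s)))
```

```text
tag [28.38058204 67.49759742 25.        ]
tick [ 0.31121911 72.61651307 22.        ]
tick [10.40844585 73.10620035 22.        ]
tick [40.20707968 73.29698778 22.        ]
tick [-50.10723412  72.72688186  22.        ]
line [83.79424876 25.74872982 52.        ] [83.12160701 61.3411237  52.        ]
```

>>> carry_out(motion=[0, -0.1, 0, 0, 0, -0.2, 0, 0, 0, -0.25, 0, 0, 0, -0.25, 0, 0])

```text
time: 14.65
tcp_pos: [496.2, 29.0, 16.1]
orientation: [[0.0, 0.273, 0.962], [-0.0, 0.962, -0.273], [-1.0, 0.0, 0.0]]
force: [-0.1, 0.0, -0.4]
grip_width: -0.6
```

>>> carry_out(motion=[0, -0.03, 0, 0, 0, -0.05, 0, 0, 0, -0.05, 0, 0])

```text
time: 14.95
tcp_pos: [495.9, 28.1, 16.0]
orientation: [[0.001, 0.272, 0.962], [0.001, 0.962, -0.272], [-1.0, 0.001, 0.0]]
force: [0.8, 4.5, 0.5]
grip_width: 0.5
```

Run:
```python
from plan import *
s=manip.read_state();print(s['time'],inv(v,s['tcp_pos']),s['force'])
p=manip.capture('wrist');save(p,'w13')
```

```text
14.95 [111.02156919 -45.49505149  16.03139655] [0.79400919 4.52651976 0.48867688]
```

View pics/w13.png

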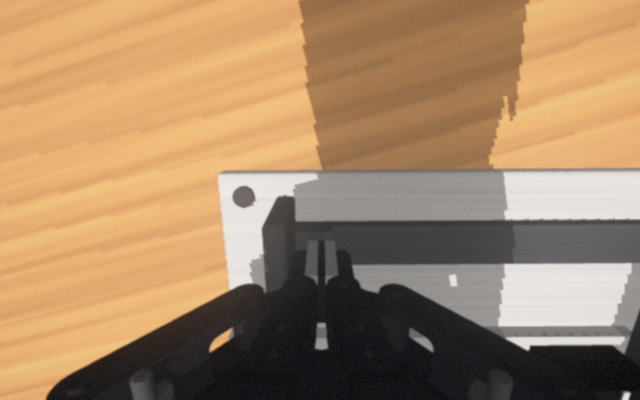

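>>> carry_out(motion=[0, -0.05, 0, 0, 0, -0.12, 0, 0, 0, -0.22, 0, 0, 0, -0.34, 0, 0, 0, -0.46, 0, 0, 0, -0.58, 0, 0, 0, -0.7, 0, 0, 0, -0.82, 0, 0, 0, -0.94, 0, 0, 0, -1.06, 0, 0, 0, -1.18, 0, 0, 0, -1.28, 0, 0])

```text
time: 16.2
tcp_pos: [482.1, -21.8, 16.0]
orientation: [[0.001, 0.273, 0.962], [0.001, 0.962, -0.273], [-1.0, 0.001, 0.001]]
force: [2.6, 6.4, 0.5]
grip_width: -0.2
```

>>> carry_out(motion=[0, -0.1, 0, 0, 0, -0.2, 0, 0, 0, -0.28, 0, 0, 0, -0.35, 0, 0, 0, -0.4, 0, 0, 0, -0.4, 0, 0])

```text
time: 16.8
tcp_pos: [477.9, -37.2, 16.0]
orientation: [[0.002, 0.273, 0.962], [0.001, 0.962, -0.273], [-1.0, 0.001, 0.001]]
force: [2.9, 5.3, -0.2]
grip_width: -0.2
```

Run:
```python
from plan import *
s=manip.read_state();print(s['time'],inv(v,s['tcp_pos']),s['force'])
p=manip.capture('wrist');save(p,'w14');pickle.dump((p,s),open('w14.pkl','wb'))
p=manip.capture('scene');save(p,'s14');a=p['color'][:,:,::-1][150:260,280:430];cv2.imwrite('pics/s14z.png',cv2.resize(a,None,fx=5,fy=5,interpolation=2))
```

```text
16.8 [178.75910641 -45.2412953   16.03637807] [ 2.94070288  5.33059278 -0.23002777]
```

View pics/w14.png

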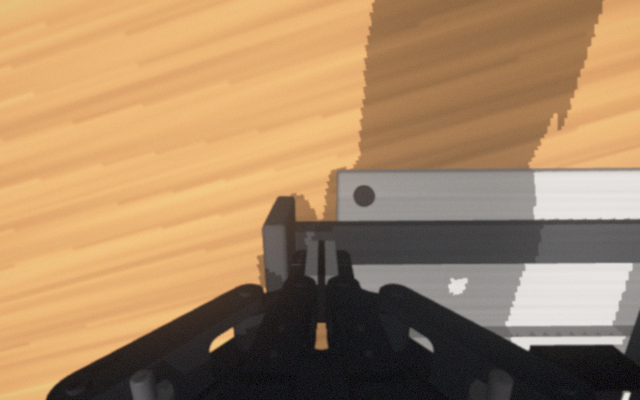

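View pics/s14z.png

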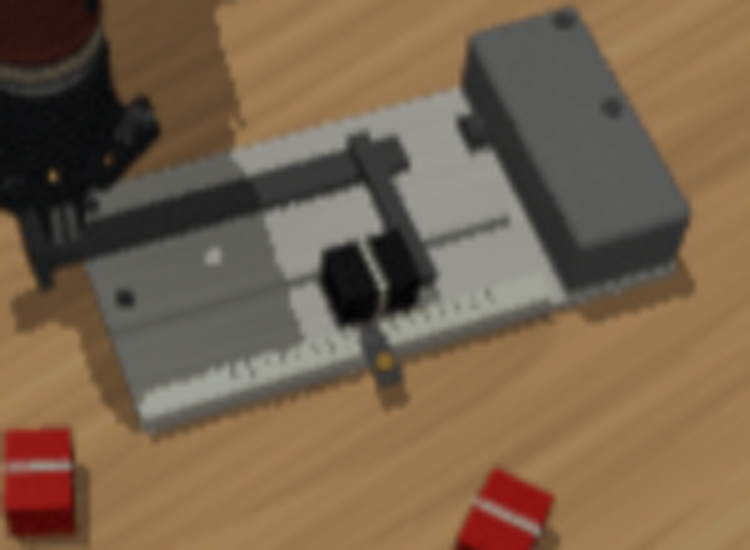

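Run:
```python
from plan import *
p=manip.capture('scene')
o=lambda a,b:(a/5+280,b/5+150)
for n,uv,z in [('linetop',o(364,240),52),('linebot',o(383,303),52),('tag',o(370,332),22),('plateinner?',o(45,205),66)]:
    print(n,uv,inv(v,atz(p,uv,z)).round(1))
# predicted projections under hypotheses
for x in (14,16.5,19): print(x,[np.round((np.array(proj(p,G(v,(x,y,52))))-(280,150))*5) for y in (26,64)])
for x in (25,27,29): print('tag',x,np.round((np.array(proj(p,G(v,(x,67,22))))-(280,150))*5))
s=manip.read_state()
q=manip.capture('wrist')
a=q['color'][:,:,::-1][330:400,510:640];cv2.imwrite('pics/w14z.png',cv2.resize(a,None,fx=6,fy=6,interpolation=2))
for x in (14,16.5,19): print('w',x,[np.round(proj(q,G(v,(x,y,52)),s),1) for y in (26,64)])
```

```text
linetop (352.8, 198.0) [14.6 30.  52. ]
linebot (356.6, 210.6) [19.7 73.9 52. ]
tag (354.0, 216.4) [25.6 73.8 22. ]
plateinner? (289.0, 191.0) [186.9 -44.2  66. ]
14 [array([363., 234.]), array([386., 286.])]
16.5 [array([359., 235.]), array([382., 288.])]
19 [array([355., 237.]), array([378., 289.])]
tag 25 [367. 322.]
tag 27 [364. 323.]
tag 29 [360. 324.]
w 14 [array([631.3, 391.2]), array([612., 443.])]
w 16.5 [array([626.6, 391.2]), array([607.6, 443. ])]
w 19 [array([621.9, 391.3]), array([603.3, 443. ])]
```

View pics/w14z.png

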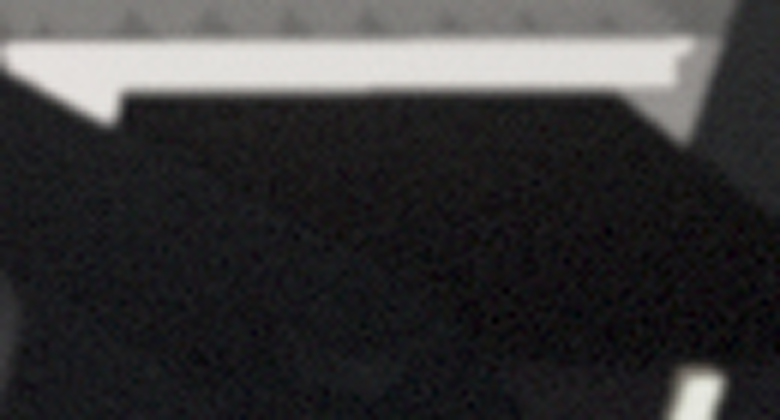

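Run:
```python
import cv2,numpy as np
a=cv2.imread('pics/w3.png')[250:330,460:640];a=cv2.resize(a,None,fx=4.4,fy=4.4,interpolation=2)
b=cv2.imread('pics/w6.png')[280:345,460:640];b=cv2.resize(b,None,fx=4.4,fy=4.4,interpolation=2)
cv2.imwrite('pics/tagz.png',np.clip(np.vstack([a,b]).astype(float)*1.3,0,255).astype(np.uint8)[:600])
```

```text
(no output)
```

View pics/tagz.png

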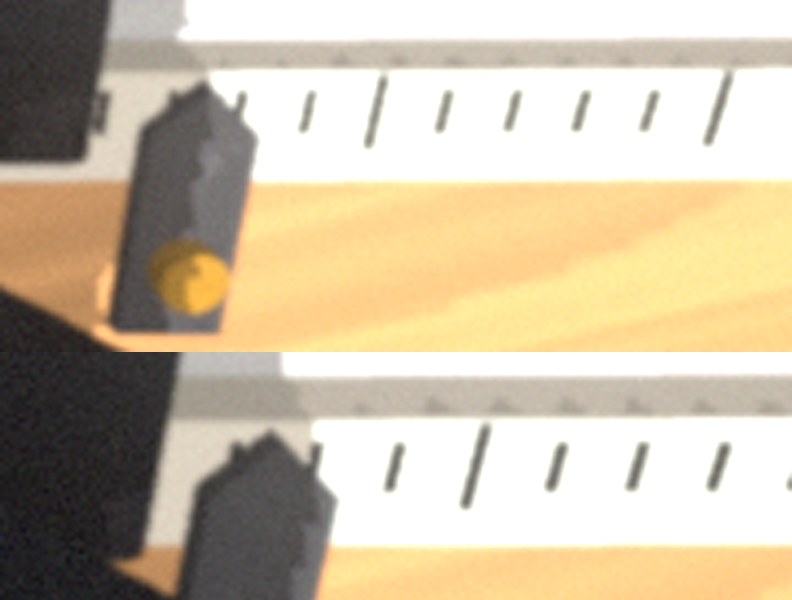

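>>> carry_out(motion=[0, -0.03, 0, 0, 0, -0.07, 0, 0, 0, -0.11, 0, 0, 0, -0.15, 0, 0, 0, -0.18, 0, 0, 0, -0.2, 0, 0, 0, -0.21, 0, 0, 0, -0.21, 0, 0, 0, -0.21, 0, 0])

```text
time: 17.9
tcp_pos: [475.8, -44.8, 16.1]
orientation: [[0.002, 0.273, 0.962], [0.001, 0.962, -0.273], [-1.0, 0.002, 0.001]]
force: [4.5, 7.3, -0.2]
grip_width: -0.3
```

Run:
```python
from plan import *
s=manip.read_state();print(s['time'],inv(v,s['tcp_pos']),s['force'])
q=manip.capture('wrist');save(q,'w15')
a=q['color'][:,:,::-1][330:400,510:640];cv2.imwrite('pics/w15z.png',cv2.resize(a,None,fx=6,fy=6,interpolation=2))
for x in (23,25,27): print('w',x,[np.round(proj(q,G(v,(x,y,52)),s),1) for y in (26,)])
p=manip.capture('scene');a=p['color'][:,:,::-1][180:240,320:400];cv2.imwrite('pics/s15z.png',cv2.resize(a,None,fx=9,fy=9,interpolation=2))
```

```text
17.9 [186.67474406 -45.22407656  16.051516  ] [ 4.47469642  7.29185655 -0.16127213]
w 23 [array([629.1, 390.8])]
w 25 [array([625.4, 390.8])]
w 27 [array([621.6, 390.9])]
```

View pics/w15z.png

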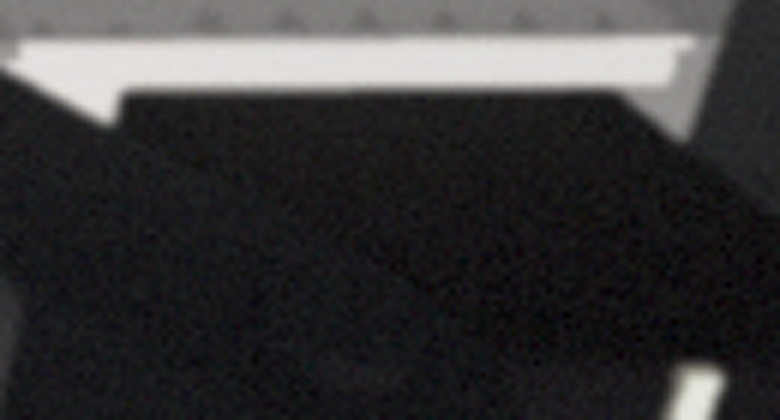

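View pics/s15z.png

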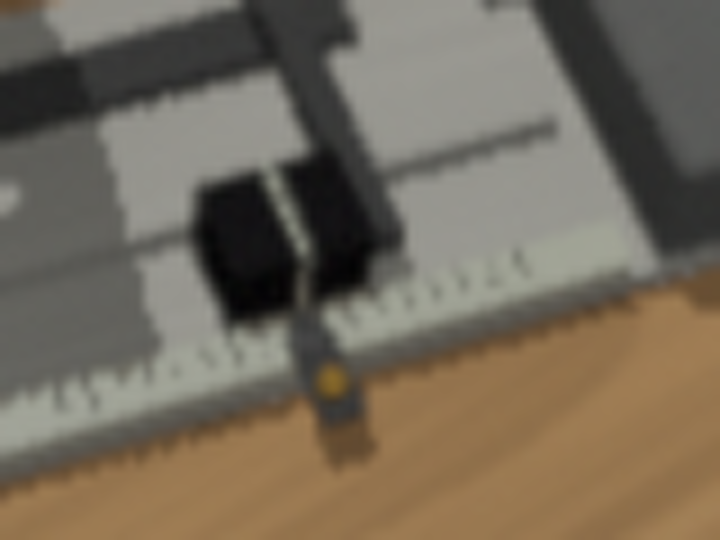

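Run:
```python
from plan import *
p=manip.capture('scene')
o=lambda a,b:(a/9+320,b/9+180)
for n,uv,z in [('linetop',o(268,170),52),('linebot',o(305,245),52),('tag',o(301,313),23)]:
    print(n,inv(v,atz(p,uv,z)).round(1))
for P in [(24.5,26,52),(24.5,64,52),(24.5,64,30),(26.5,67,23),(24.5,67,23),(-95,85,70),(0,85,22),(170,85,22)]: print(P,np.round((np.array(proj(p,G(v,P)))-(320,180))*9))
print(manip.read_state()['time'])
```

```text
linetop [24.1 30.1 52. ]
linebot [23.  60.7 52. ]
tag [25.4 68.6 23. ]
(24.5, 26, 52) [262. 160.]
(24.5, 64, 52) [304. 254.]
(24.5, 64, 30) [300. 290.]
(26.5, 67, 23) [296. 310.]
(24.5, 67, 23) [302. 308.]
(-95, 85, 70) [682. 176.]
(0, 85, 22) [392. 334.]
(170, 85, 22) [-107.  482.]
18.05
```

Wrist and scene views agree that about 1.7 mm remains. I'll go to the tag and hold there for 2.5 s.

>>> carry_out(motion=[0, -0.02, 0, 0, 0, -0.03, 0, 0, 0, -0.042, 0, 0, 0, -0.042, 0, 0, 0, -0.042, 0, 0, 0, -0.042, 0, 0, 0, -0.042, 0, 0, 0, -0.042, 0, 0, 0, -0.042, 0, 0, 0, -0.042, 0, 0, 0, -0.042, 0, 0, 0, -0.042, 0, 0])

```text
time: 19.25
tcp_pos: [475.3, -46.4, 16.0]
orientation: [[0.002, 0.273, 0.962], [0.001, 0.962, -0.273], [-1.0, 0.002, 0.001]]
force: [3.2, 7.7, -0.4]
grip_width: -0.4
```

Run:
```python
from plan import *
s=manip.read_state();print(s['time'],inv(v,s['tcp_pos']),s['force'])
p=manip.capture('scene');a=p['color'][:,:,::-1][180:240,320:400];cv2.imwrite('pics/s16z.png',cv2.resize(a,None,fx=9,fy=9,interpolation=2))
```

```text
19.25 [188.31000323 -45.22731179  16.01793817] [ 3.237857    7.68918466 -0.37568892]
```

View pics/s16z.png

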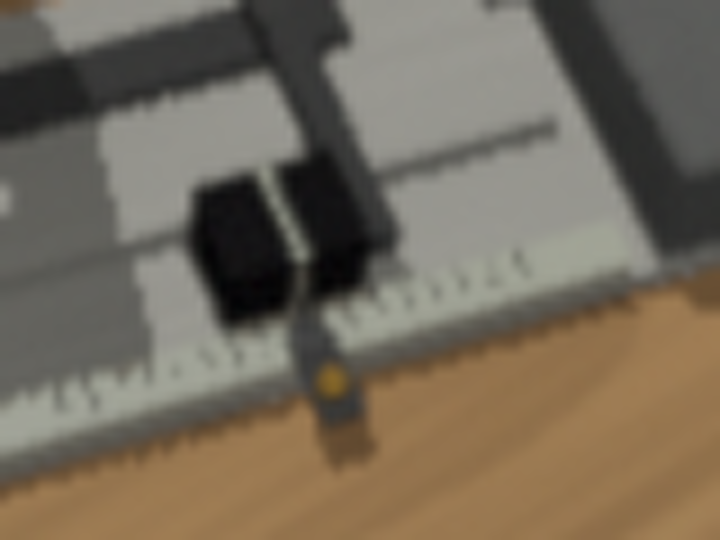

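>>> carry_out(motion=[0, 0, 0, 0, 0, 0, 0, 0, 0, 0, 0, 0, 0, 0, 0, 0, 0, 0, 0, 0, 0, 0, 0, 0, 0, 0, 0, 0, 0, 0, 0, 0, 0, 0, 0, 0, 0, 0, 0, 0, 0, 0, 0, 0, 0, 0, 0, 0])

```text
time: 20.5
tcp_pos: [475.4, -46.4, 16.0]
orientation: [[0.002, 0.273, 0.962], [0.001, 0.962, -0.273], [-1.0, 0.002, 0.001]]
force: [3.8, 6.4, -0.8]
grip_width: -0.0
```

>>> carry_out(motion=[0, 0.03, 0, 0, 0, 0.08, 0, 0, 0, 0.16, 0, 0, 0, 0.26, 0, 0, 0, 0.36, 0, 0, 0, 0.46, 0, 0, 0, 0.56, 0, 0, 0, 0.66, 0, 0, 0, 0.76, 0, 0, 0, 0.86, 0, 0, 0, 0.96, 0, 0, 0, 1.06, 0, 0])

```text
time: 21.7
tcp_pos: [486.5, -6.0, 16.0]
orientation: [[0.0, 0.272, 0.962], [-0.0, 0.962, -0.272], [-1.0, -0.0, 0.001]]
force: [2.0, 2.6, -0.0]
grip_width: 0.2
```

>>> carry_out(motion=[0, 0.1, 0, 0, 0, 0.2, 0, 0, 0, 0.3, 0, 0, 0, 0.4, 0, 0, 0, 0.5, 0, 0, 0, 0.58, 0, 0, 0, 0.65, 0, 0, 0, 0.7, 0, 0, 0, 0.74, 0, 0, 0, 0.78, 0, 0, 0, 0.8, 0, 0, 0, 0.8, 0, 0])

```text
time: 22.9
tcp_pos: [495.0, 24.9, 16.0]
orientation: [[0.0, 0.272, 0.962], [0.0, 0.962, -0.272], [-1.0, 0.0, 0.0]]
force: [0.9, 2.1, 1.4]
grip_width: 0.1
```

Run:
```python
from plan import *
s=manip.read_state();print(s['time'],inv(v,s['tcp_pos']),s['force'])
```

```text
22.9 [114.3948055  -45.54763686  15.95321662] [0.87830059 2.10208591 1.35333238]
```

>>> carry_out(motion=[0, 0.02, 0, 0, 0, 0.04, 0, 0, 0, 0.06, 0, 0, 0, 0.08, 0, 0, 0, 0.1, 0, 0, 0, 0.13, 0, 0, 0, 0.16, 0, 0, 0, 0.2, 0, 0, 0, 0.3, 0, 0, 0, 0.3, 0, 0])

```text
time: 23.9
tcp_pos: [498.1, 36.6, 15.8]
orientation: [[-0.0, 0.271, 0.962], [0.0, 0.962, -0.271], [-1.0, -0.0, -0.0]]
force: [0.7, -0.6, -0.2]
grip_width: 0.2
```

Run:
```python
from plan import *
s=manip.read_state();print(s['time'],inv(v,s['tcp_pos']),s['force'])
p=manip.capture('wrist');save(p,'w17')
```

```text
23.9 [102.21194164 -45.73186835  15.7897754 ] [ 0.74482221 -0.64051351 -0.1951454 ]
```

View pics/w17.png

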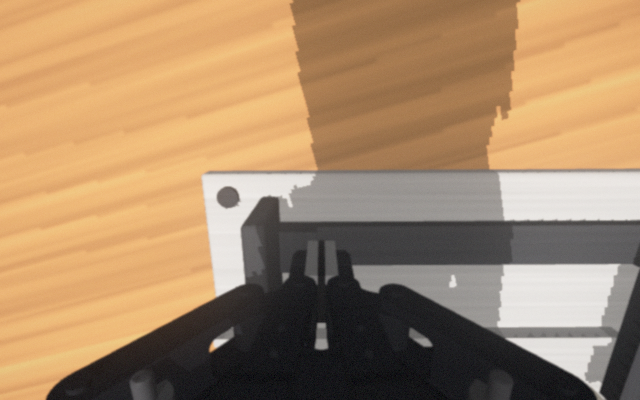

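>>> carry_out(motion=[-1, 0, 0, 0, -2, 0, 0, 0, -3, 0, 0.5, 0, -3.5, 0, 1, 0, -3.5, 0, 1, 0, -3.5, 0, 1, 0, -3.5, 0, 1, 0])

```text
time: 24.65
tcp_pos: [533.9, 25.8, 153.3]
orientation: [[-0.005, 0.272, 0.962], [0.001, 0.962, -0.272], [-1.0, -0.001, -0.005]]
force: [0.1, 0.1, -0.8]
grip_width: -0.0
```

Run:
```python
from plan import *
s=manip.read_state();print(s['time'],inv(v,s['tcp_pos']),s['force'])
p=manip.capture('wrist');save(p,'w18');pickle.dump((p,s),open('w18.pkl','wb'))
a=p['color'][:,:,::-1][170:260,320:490];cv2.imwrite('pics/w18z.png',cv2.resize(a,None,fx=4.7,fy=4.7,interpolation=2))
```

```text
24.65 [102.99326106  -8.29190551 153.28400572] [ 0.0590279   0.08315932 -0.82056771]
```

View pics/w18.png

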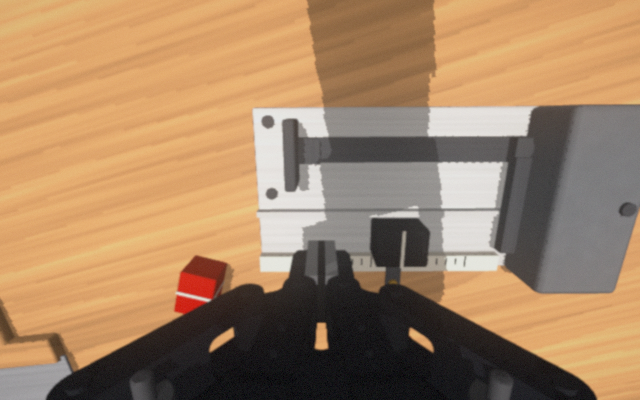

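View pics/w18z.png

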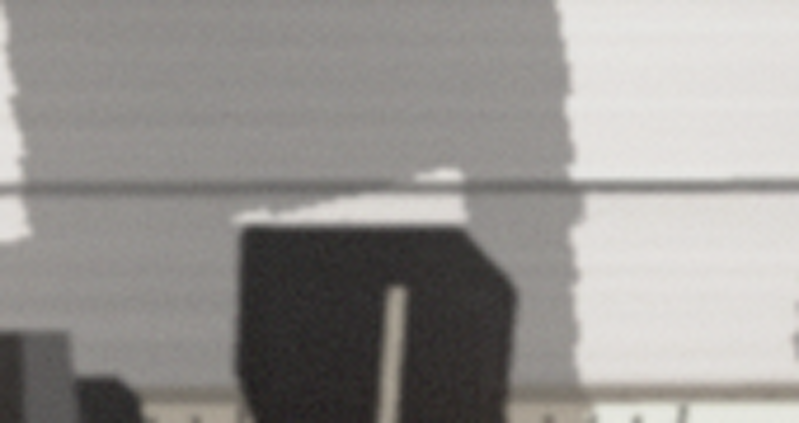

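>>> carry_out(motion=[-0.5, 1, 0, 0, -1, 2, 0, 0, -1, 3, -0.5, 0, -1, 3.4, -0.7, 0, -1, 3.4, -0.7, 0, -1, 3.4, -0.7, 0, -1, 3.4, -0.7, 0, -1, 3.4, -0.7, 0])

```text
time: 25.5
tcp_pos: [546.5, 162.7, 195.3]
orientation: [[-0.001, 0.273, 0.962], [-0.0, 0.962, -0.273], [-1.0, -0.001, -0.001]]
force: [0.2, 0.0, -0.6]
grip_width: -0.1
```

Run:
```python
from plan import *
p,s=pickle.load(open('w18.pkl','rb'))
print('line18',inv(v,atz(p,(404.7,231.7),52,s)))
s=manip.read_state();print(s['time'],inv(v,s['tcp_pos']),s['force'])
p=manip.capture('wrist');save(p,'w19');pickle.dump((p,s),open('w19.pkl','wb'))
a=p['color'][:,:,::-1][170:270,190:330];cv2.imwrite('pics/w19z.png',cv2.resize(a,None,fx=5.5,fy=5.5,interpolation=2))
```

```text
line18 [25.90027761 26.60339405 52.        ]
25.5 [-32.22326927 -33.11094712 195.29793114] [ 0.20393641  0.00959751 -0.6271118 ]
```

View pics/w19.png

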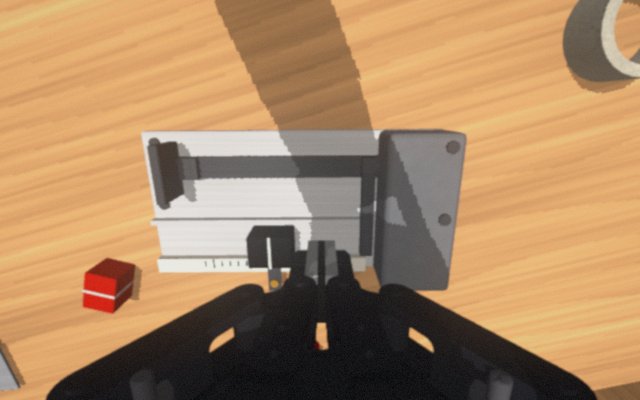

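View pics/w19z.png

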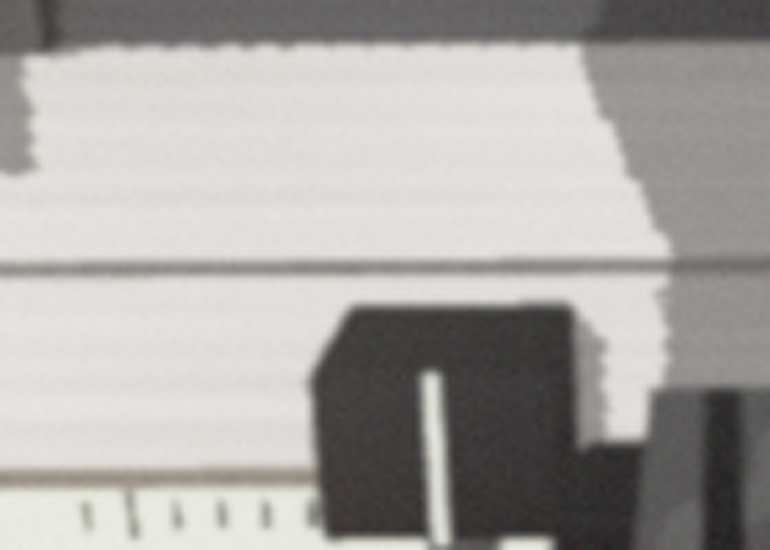

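Run:
```python
from plan import *
p,s=pickle.load(open('w19.pkl','rb'))
a=p['color'][:,:,::-1][255:300,245:305];cv2.imwrite('pics/w19t.png',cv2.resize(a,None,fx=11,fy=11,interpolation=2))
o=lambda a,b:(a/5.5+190,b/5.5+170)
print('line',inv(v,atz(p,o(430,375),52,s)),inv(v,atz(p,o(440,538),52,s)))
for x in (120,100,80): print(x,np.round((np.array(proj(p,G(v,(x,73,22)),s))-(190,170))*5.5))
for x in (18.5,26.5,34.5): print('tag edge',x,[np.round((np.array(proj(p,G(v,(x,y,25)),s))-(245,255))*11) for y in (85,95)])
```

```text
line [26.63434396 26.71943996 52.        ] [26.55008151 62.81524613 52.        ]
120 [ 46. 514.]
100 [136. 513.]
80 [225. 513.]
tag edge 18.5 [array([396., 198.]), array([400., 277.])]
tag edge 26.5 [array([325., 199.]), array([329., 278.])]
tag edge 34.5 [array([253., 199.]), array([258., 278.])]
```

View pics/w19t.png

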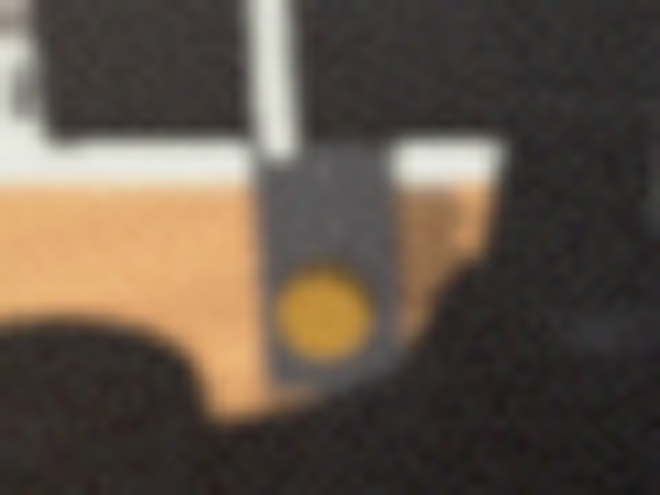

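The slide is home, the line reads x≈26.0–26.6 and the tag's centre about 26.3. Nothing is in contact, so I'm handing in.

Run:
```python
from plan import *
p,s=pickle.load(open('w19.pkl','rb'))
for d in manip.landmark_of(manip.capture('wrist'),'pull_plate')[:1]: print(d, inv(v,atz(p,d['location'],66,s)))
print(manip.sign_off())
```

```text
{'location': [159.4, 179.1], 'score': 0.66} [127.37661574 -42.67614616  66.        ]
the job is handed in; nothing more can be done
None
```

The gauge check is finished and handed in at about 25.6 s. The slide is home and the black marker has stayed behind at the tag.

- **Marker home:** I pushed the marker against the carrier bar until the force rose to about 9 N. Its line then read x ≈ -51.2 mm, against the stated -51.
- **Pull and hold:** I hooked the pull plate with closed fingers and drew the slide out about 77.3 mm. I held it there for more than 2 s.
- **Return:** I eased the slide back at about 40 mm/s, slower near the end. My fingers stayed against the plate until the last few millimetres, then moved clear of it.

**Last checks:**
- **Level with the tag:** the marker line measured x ≈ 25.9 mm in one view and 26.6 in another. The tag centre measured about 26.3, so they are level to within about 0.5 mm.
- **Slide home:** the bar and plate looked home in the pictures. The network put the plate at 127 mm where home is 125, which is about its normal error.
- **Bystanders:** the arm did not go near the tape roll, tin or knife. I did not measure their positions again at the end.

**What went wrong or disagreed:**
- **Missed first push:** the first push passed over the marker without touching it. The fingertips really stand about 24 mm behind the TCP, not 8 mm ahead as stated. I measured this and corrected for it.
- **Tag position:** early estimates of the tag differed by up to 2 mm, depending on the height assumed for its point. I settled this by reading it against the ledge ticks.

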